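# Set the bearing end cap with the square key

### The arm

A 6-joint arm with a two-finger parallel gripper is mounted at the origin on a cart in front of the work surface, level with it; the furniture and walls round the work are solid. World frame = base frame: x ahead of the robot, y to its left, z up, the work surface at z = 0. Lengths are in m, angles in rad, forces in N, time in s.
With the tool pointing down it reaches from about 0.35 to 0.775 m from the base axis. Payload 7.3 kg.
Tool frame: the origin (TCP) lies at the very end of the fingers, on their centre line; the grasp point (between the pads) lies 19 mm behind it; z points along the fingers, y is the line along which they close (so a half turn about z gives the same grasp; the last joint's range is limited). The gripper opens to 92 mm and grips with 3 to 60 N. Pads are 19 mm wide; open, the fingers measure 130 mm over their backs; the gripper's body (75 mm by 190 mm) begins 47 mm behind the grasp point.
Start: joints at [-1.411, 0.342, 1.524, -0, 1.275, -0.146], TCP at [0.158, -0.501, 0.227] pointing down, gripper open.
Joint ranges: [-2.53, 2.53], [-0.77, 2.02], [0.04, 2.7], [-1, 4.14], [0.28, 2.66], [-3.11, 3.11]. Speed limits (rad/s): [2.57, 2.57, 3.14, 3.14, 3.14, 3.14].

### API

Orientations are given as [roll, pitch, yaw] about the fixed x, y, z axes, in that order (R = Rz(yaw) Ry(pitch) Rx(roll)).
In Python, from cell import robot gives the robot as it stands.
- The arm moves only by the tool apply_moves, never from a script. Its argument "rows" is a list of rows, each an object with "xyz": the shift along the tool's x, y, z in mm, a list of three; "turn": the turn about the tool's z in rad. A call has 1 to 10 rows; each row shifts and turns the commanded pose from where the row before left it, along the tool's axes as they then stand; what a row does not reach is not made up. A row lasts 1/8 s, in which the tool goes at most 62.5 mm and 10.7 degrees, less where a joint would pass 70% of its speed; a pose out of reach is approached as far as the arm can. A call with a gripper value outside its range is refused whole. "gripper" is the opening, from 0 (shut) to 1 (fully open), set as the call begins (left out, the last holds). The fingers move at their own pace and stop on an object; "newtons" is the grip in N (left out, the last holds). Time passes only in rows, so rows that do not move let the fingers close. It gives the time, the measured TCP pose, the force and the opening at its end, in the units of the state.
- robot.observe(): the state, without advancing time (a new reading comes with each control period).
- robot.read_camera(name): name is "side" or "top"; returns a dict with "frame" (480x640x3 uint8, blue, green, red), "mtx" (3x3 intrinsics, pixels), "distortion" ([k1, k2, p1, p2, k3] as OpenCV has them; the pictures are not rectified), "R" (3x3) and "t" (3): a world point X has camera coordinates R X + t. Camera axes: x right, y down, z forward; pixel columns grow to the right and rows downward; lengths in m; the calibration is good to about 2 mm. A picture is of the moment at which its call begins. There is no depth.
- robot.hand_in(): hands the job in, once; it reports no verdict.
The state is a dict: "time": time; "qpos": joint angles; "qvel": joint speeds; "joint_efforts": joint torques, N m; "tool_pos": TCP position; "tool_rot": TCP orientation; "contact_force": force on the tool from outside, world axes, zero at the start; "torque": the same for the moment, N m; "opening": finger opening in m.
Only numpy, scipy, OpenCV 4.12 (cv2) and the standard library are available. Lean on these libraries where they do the work, as an engineer would, in place of code of your own. Each camera call takes 0.05 s, during which the arm holds its last target. There are 200 camera calls.

### The job

Put the loose square-socket key fully down onto the square of the bearing's screw cap, and use it to screw the cap down clockwise until it bottoms out; rest there a moment. Then back the cap off a quarter turn to give the bearing its running clearance, and finish while still gripping the key there, with the key still fully down on the square and the cap at rest, so that I can lock it. Leave the jar, the tin and the pliers where they are.

Things in the scene. Friction and masses are not known exactly. Their poses are not given: they have to be found in the camera images.
- key: loose dark steel socket key, 0.25 kg, standing upright. From below: socket 36 x 36 x 25 mm with a square bore 21.6 mm wide, 21 mm deep, open below; round knurled collar 46 mm across, 25 to 31 mm up; square head 26 x 26 mm, 31 to 67 mm up. All flats lie square to its x and y axes: it can be gripped and fitted in four ways. Origin: centre of the underside (bore mouth); z up
- key_head (a point): centre of the key's square head (the place to grip), 49 mm above the key's underside; axes as the key's
- housing: grey round bearing housing fixed to the bench: flange 104 mm across, 9 mm high, four bolt heads to 16 mm; barrel about 73 mm across, 40 mm high, with a raised upright lug on its side towards the housing's -x. Origin: centre of the underside; z up, on the screw cap's axis
- housing_lug (a point): outer middle of the lug, 41 mm out along the housing's -x, 36 mm up; the cap's tab stands above it when the cap is bottomed out
- cap_square (a point): foot of the square: centre of the upper face (57 mm up when bottomed) of the aluminium screw cap, a knurled disc 60 mm across. The 20 x 20 mm steel square stands 19 mm up from here, its last 5 mm tapering to 13 mm. Its flats lie square to this point's x and y axes, which turn with the cap. The key's underside rests on this face when fully down, with 5 degrees of free play either way
- cap_tab (a point): outer end of the small pointer tab on the cap's rim, 37 mm from the axis along the cap's -x; it turns with the cap
- cap (a joint): turn of the screw cap in rad: 0 when bottomed out (hard stop, tab above the lug), growing as it is unscrewed, counterclockwise from above, to a stop at 3.4. Clockwise from above screws it down, 6 mm a turn. It starts at 1.9 to 2.7. Turning takes about 0.1 N m; it stays where it is left
- pigment_jar_1: bystander: lidded jar 58 mm across and 86 mm high, origin centre of underside; leave alone
- wax_tin: bystander: round open tin 62 mm across and 23 mm high, origin centre of underside; leave alone
- pliers: bystander: flat pliers 52 x 174 x 12 mm, origin centre of underside; leave alone
Things that resemble listed ones, but are neither listed nor needed, are in the scene too. What is shaped like the key but white is not meant.

How it is judged:
On the way, in this order (a step that is already met when the one before it is completed fails the run):
1. the key is fully down on the cap's square (horizontal distance between key and cap_square below 0.003 m and z of key in the frame of cap_square below 0.003 m and angle between key's own z axis and vertical below 0.08 rad), for 0.2 s.
2. the cap is bottomed out (within 0.08 rad of the stop) with the key on it (all of step 1 and value of joint cap below 0.08 rad), for 0.2 s.
At the end, for the whole second after the job is handed in: Cap bottomed out, then backed off 90 degrees +-20 (joint 1.22 to 1.92 rad), at rest; key on the square (underside within 3 mm of the face and of the axis, within 0.08 rad of upright), gripped with over 2 N; jar, tin and pliers within 30 mm of their starts (all of step 1 and value of joint cap between 1.22 and 1.92 rad and velocity of joint cap between -0.1 and 0.1 rad/s and contact force between the fingers and key above 2 N and distance of each of pigment_jar_1, wax_tin, pliers from where it was at the start of the episode below 0.03 m); the arm keeps its last pose, push and grip.
It fails at once if the jar, the tin or the pliers are pushed more than 30 mm away (distance of any of pigment_jar_1, wax_tin, pliers from where it was at the start of the episode above 0.03 m).
It also fails if it takes over 67 s, if anything falls off the work surface, if the arm or the gripper's body presses on something with over 40 N, if the wrist force passes 120 N, or if a joint passes its speed limit or range.

## Working session

There is one attempt and no reset: what is moved stays moved. The work goes in short steps, Python scripts to look and compute and a tool call to move; the robot and the scene stay as the last step left them, time stands still between calls to the robot, and variables do not carry over. Pictures are saved under pics/ and viewed, on a budget of 10 in all, crops included, one or two more only if the job needs it, and the job is handed in when it is done.

Besides the shell and the picture viewer there is one more tool, called after "Request:" as name([rows], argument=value, ...), one row to a line, values as JSON. apply_moves: Moves the arm, as the interface text tells. Its arguments: {"type":"object","properties":{"rows":{"type":"array"},"gripper":{"type":"number"},"newtons":{"type":"number"}},"required":["rows"]}

```bash
mkdir -p pics
cat > h.py <<'E'
import numpy as np, cv2
from cell import robot
def grab(n):
    c=robot.read_camera(n); 
    for k in("mtx","distortion","R","t"): c[k]=np.array(c[k],float)
    return c
def proj(c,X):
    return cv2.projectPoints(np.array(X,float).reshape(-1,1,3),cv2.Rodrigues(c["R"])[0],c["t"],c["mtx"],c["distortion"])[0][:,0]
def unproj(c,uv,z):
    p=cv2.undistortPoints(np.array(uv,float).reshape(-1,1,2),c["mtx"],c["distortion"])[:,0]
    d=np.c_[p,np.ones(len(p))]@c["R"]; o=-c["R"].T@c["t"]
    return o+d*((z-o[2])/d[:,2])[:,None]
E
python3 - <<'E'
from h import *
for n in("top","side"):
    c=grab(n); cv2.imwrite(f"pics/{n}0.png",c["frame"]); print(n,-c["R"].T@c["t"],c["R"][2],c["mtx"][0,0])
    np.savez(f"{n}.npz",**c)
print(robot.observe())
E
```

```text
top [0.50472457 0.05267169 0.90972983] [ 0.05937786 -0.02724701 -0.99786365] 478.3622717760018
side [ 1.00272998 -0.10409803  0.82535737] [-0.48754815  0.16820913 -0.85673945] 463.61311824471727
{'time': 0.1, 'qpos': array([-1.41101371e+00,  3.42641336e-01,  1.52490922e+00, -1.55113018e-05,
        1.27540562e+00, -1.45995837e-01]), 'qvel': array([ 6.53319460e-05, -2.21437386e-03, -2.03198243e-03,  1.30998572e-03,
        7.32380203e-04, -1.77396017e-03]), 'joint_efforts': array([ 1.66251535e-03, -4.32004237e+01, -2.44695371e+01,  7.18853949e-02,
        5.25959185e-02, -5.04968534e-05]), 'tool_pos': array([ 0.15800453, -0.50028142,  0.22612482]), 'tool_rot': array([-3.14024148e+00, -1.83686384e-04,  3.05782853e-01]), 'contact_force': array([-0.82277099, -0.45566142, -0.03890309]), 'torque': array([ 0.00731815, -0.04600429, -0.00854716]), 'opening': 0.09170569495813248}
```

View pics/top0.png

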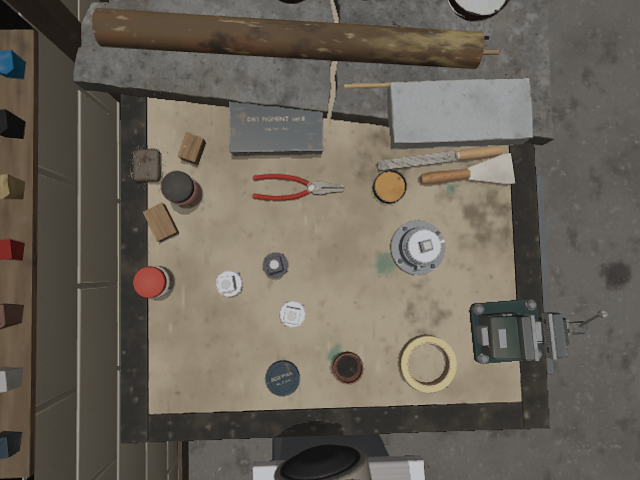

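View pics/side0.png

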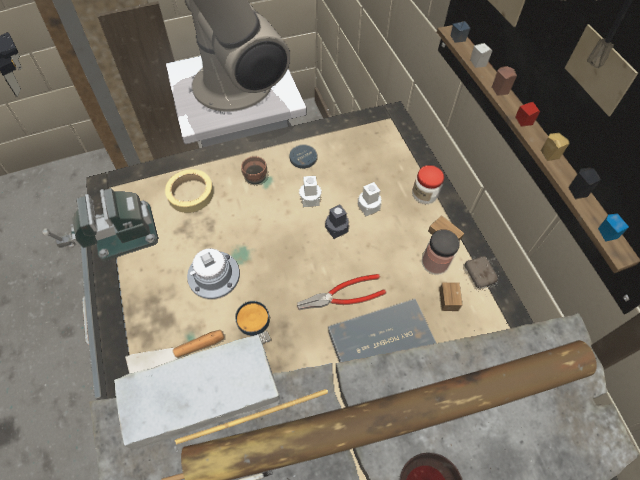

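The key is the dark part at top (275,265) / side (338,219). The housing is at top (418,247) / side (211,268). I'll enlarge both from the saved frames.

Run:
```python
from h import *
f={n:np.load(n+".npz")["frame"] for n in("top","side")}
def cr(n,u,v,w,h,s): return cv2.resize(f[n][v-h//2:v+h//2,u-w//2:u+w//2],None,fx=s,fy=s,interpolation=cv2.INTER_CUBIC)
a=np.hstack([cr("top",276,264,50,40,8),cr("side",338,218,50,40,8)])
b=np.hstack([cr("top",420,246,66,46,6),cr("side",211,266,66,46,6)])
b=cv2.resize(b,(800,279)); cv2.imwrite("pics/z.png",np.vstack([a,b]))
```

```text
(no output)
```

View pics/z.png

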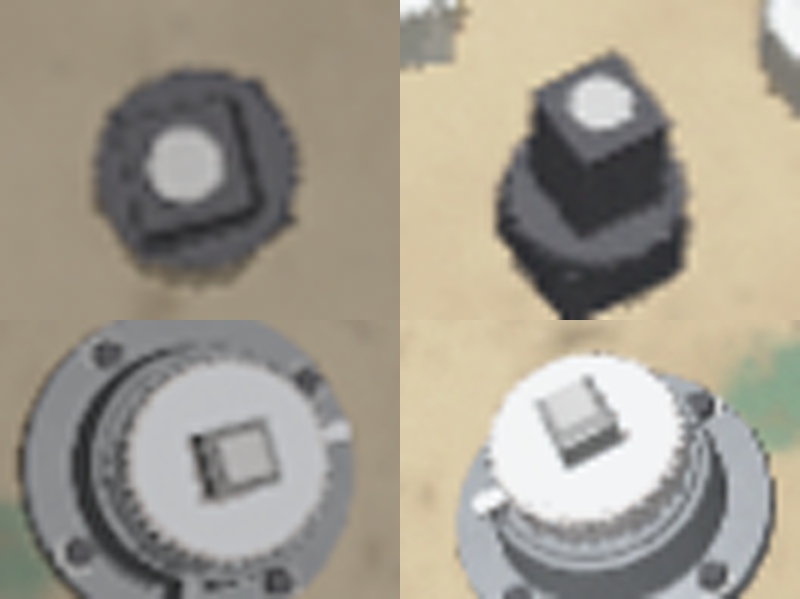

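```bash
cat > m.py <<'E'
from h import *
T=np.load("top.npz");S=np.load("side.npz")
def tp(x,y,s,u0,v0): return [(x+.5)/s-.5+u0,(y+.5)/s-.5+v0]
kt=lambda x,y:tp(x,y,8,251,244); ks=lambda x,y:tp(x-400,y,8,313,198)
ct=lambda x,y:tp(x,y-320,6.06,387,223); cs=lambda x,y:tp(x-400,y-320,6.06,178,243)
E
python3 - <<'E'
from m import *
def tri(a,b):
    o=[];
    A=[];B=[]
    for c,p in((T,a),(S,b)):
        q=cv2.undistortPoints(np.array(p).reshape(1,1,2),c["mtx"],c["distortion"])[0,0]
        d=c["R"].T@np.r_[q,1]; d/=np.linalg.norm(d); P=np.eye(3)-np.outer(d,d); A.append(P);B.append(P@(-c["R"].T@c["t"]))
    return np.linalg.solve(sum(A),sum(B))
for n,a,b,z in(("key",kt(185,164),ks(602,102),.067),("sq",ct(247,456),cs(574,403),.0785),("tab",ct(340,432),cs(483,503),.055)):
    print(n,tri(a,b),unproj(T,a,z)[0],unproj(S,b,z)[0])
print("disc",unproj(T,ct(229,462),.0593))
k=unproj(S,[ks(*p) for p in((615,52),(667,122),(590,165),(535,95))],.067)
print(k,k.mean(0),[np.degrees(np.arctan2(*(k[(i+1)%4]-k[i])[[1,0]]))for i in range(4)], np.linalg.norm(np.diff(k,axis=0),axis=1))
q=unproj(T,[ct(*p) for p in((222,432),(268,422),(280,482),(232,494))],.0785)
print(q.mean(0),[np.degrees(np.arctan2(*(q[(i+1)%4]-q[i])[[1,0]]))for i in range(4)])
hs=unproj(T,[ct(*p) for p in((108,354),(79,551),(277,582),(307,380))],.016);print("bolts",hs,hs.mean(0))
E
```

```text
key [0.52007714 0.10879493 0.06564652] [0.51991969 0.1083006  0.067     ] [0.52105093 0.10882611 0.067     ]
sq [ 0.54677719 -0.16131136  0.07552658] [ 0.54640752 -0.16142976  0.0785    ] [ 0.54893777 -0.16024056  0.0785    ]
tab [ 0.5547582  -0.19788615  0.04517319] [ 0.55407276 -0.19553354  0.055     ] [ 0.56059676 -0.19623164  0.055     ]
disc [[ 0.54572229 -0.16096444  0.0593    ]]
[[0.50776283 0.11711512 0.067     ]
 [0.5317305  0.12207946 0.067     ]
 [0.53780129 0.09961233 0.067     ]
 [0.51385931 0.09371315 0.067     ]] [0.52278848 0.10813002 0.067     ] [np.float64(11.701999233667383), np.float64(-74.87935613075558), np.float64(-166.15833185125788), np.float64(104.60166424027278)] [0.0244764  0.02327288 0.02465803]
[ 0.5459557  -0.16242901  0.0785    ] [np.float64(-79.14633912171628), np.float64(-170.8803421808923), np.float64(102.56764362384865), np.float64(7.007688862980526)]
bolts [[ 0.58230309 -0.13534418  0.016     ]
 [ 0.52134225 -0.12413181  0.016     ]
 [ 0.51025684 -0.18533814  0.016     ]
 [ 0.57276722 -0.19719942  0.016     ]] [ 0.54666735 -0.16050339  0.016     ]
```

Request:
apply_moves([
  {"xyz":[0,0,0],"turn":-0.167},
  {"xyz":[0,0,0],"turn":-0.167},
  {"xyz":[0,0,0],"turn":-0.167},
  {"xyz":[0,0,0],"turn":-0.167},
  {"xyz":[0,0,0],"turn":-0.167},
  {"xyz":[0,0,0],"turn":-0.167},
  {"xyz":[0,0,0],"turn":-0.167},
  {"xyz":[0,0,0],"turn":-0.167},
  {"xyz":[0,0,0],"turn":-0.164},
], gripper=0.6)

```text
time: 1.23
tool_pos: [0.158, -0.5004, 0.2263]
tool_rot: [3.142, -0.001, 1.811]
contact_force: [-0.4, -0.6, -0.8]
opening: 0.0552
```

Request:
apply_moves([
  {"xyz":[40,39,3],"turn":0},
  {"xyz":[40,39,3],"turn":0},
  {"xyz":[40,39,3],"turn":0},
  {"xyz":[40,39,3],"turn":0},
  {"xyz":[40,39,3],"turn":0},
  {"xyz":[40,39,3],"turn":0},
  {"xyz":[40,39,3],"turn":0},
  {"xyz":[40,39,3],"turn":0},
  {"xyz":[40,39,3],"turn":0},
  {"xyz":[40,39,3],"turn":0},
])

```text
time: 2.48
tool_pos: [0.4448, -0.0191, 0.1965]
tool_rot: [-3.141, 0.0, 1.806]
contact_force: [0.2, -1.7, 0.4]
opening: 0.055
```

```bash
cat >> h.py <<'E'
def delta(x,y,z,yaw):
    s=robot.observe(); p=s["tool_pos"]; w=s["tool_rot"][2]; d=np.array([x,y,z])-p
    print("t",round(s["time"],2),"p",p.round(4),"rot",s["tool_rot"].round(4),"F",s["contact_force"].round(1),"Tq",s["torque"].round(2),"op",round(s["opening"],4),"q6",s["qpos"][5].round(2))
    print("turn",round((w-yaw+np.pi)%(2*np.pi)-np.pi,4),"mm in current tool axes",np.round(1e3*np.array([d[0]*np.cos(w)+d[1]*np.sin(w),d[0]*np.sin(w)-d[1]*np.cos(w),-d[2]]),1))
E
python3 -c "
from h import *
delta(.5202,.1086,.14,1.806)"
```

```text
t 2.48 p [ 0.4448 -0.0191  0.1965] rot [-3.1415e+00  2.0000e-04  1.8059e+00] F [ 0.2 -1.7  0.4] Tq [ 0.02 -0.1  -0.04] op 0.055 q6 -0.45
turn -0.0001 mm in current tool axes [106.6 103.1  56.5]
```

Request:
apply_moves([
  {"xyz":[35.5,34.4,15],"turn":0},
  {"xyz":[35.5,34.4,15],"turn":0},
  {"xyz":[35.6,34.3,15],"turn":0},
  {"xyz":[0,0,45],"turn":0},
  {"xyz":[0,0,0],"turn":0},
  {"xyz":[0,0,0],"turn":0},
])

```text
time: 3.22
tool_pos: [0.5201, 0.1065, 0.1077]
tool_rot: [3.141, 0.0, 1.805]
contact_force: [0.9, 0.6, 1.5]
opening: 0.0553
```

Run:
```python
from h import *
delta(.5202,.1086,.036,1.806)
c=grab("side");f=c["frame"]
cv2.imwrite("pics/k1.png",cv2.resize(f[130:250,280:400],None,fx=5,fy=5,interpolation=cv2.INTER_CUBIC))
```

```text
t 3.23 p [0.5201 0.1065 0.1077] rot [3.1409e+00 3.0000e-04 1.8052e+00] F [0.9 0.6 1.5] Tq [-0.02 -0.11  0.02] op 0.0553 q6 -0.18
turn -0.0008 mm in current tool axes [ 2.   0.6 71.7]
```

View pics/k1.png

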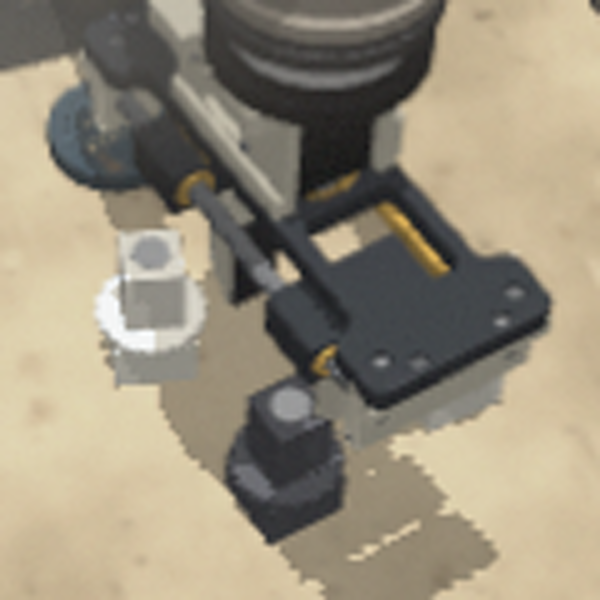

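Run:
```python
from h import *
c=grab("side")
p=robot.observe()["tool_pos"]; w=1.805; y=np.array([np.sin(w),-np.cos(w),0])
print((proj(c,[p,p+y*.0275,p-y*.0275,[.5202,.1086,.067]])-[280,130])*5)
cv2.imwrite("pics/k2.png",grab("top")["frame"][180:330,180:380].repeat(4,0).repeat(4,1))
```

```text
[[287.67964294 340.55197509]
 [327.7794407  390.88414721]
 [248.65084813 291.62313579]
 [287.79817007 400.03381306]]
```

View pics/k2.png

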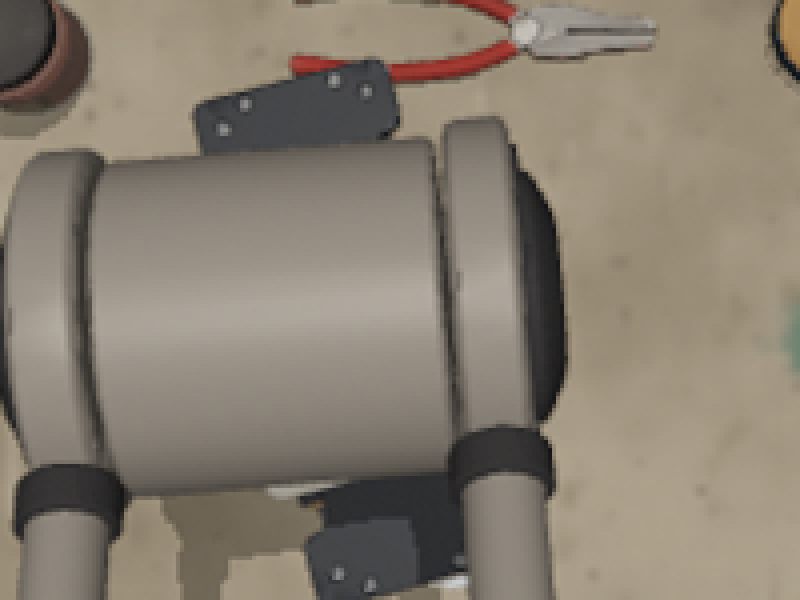

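Request:
apply_moves([
  {"xyz":[2,0.6,15],"turn":0},
  {"xyz":[0,0,15],"turn":0},
  {"xyz":[0,0,15],"turn":0},
  {"xyz":[0,0,10],"turn":0},
  {"xyz":[0,0,8],"turn":0},
  {"xyz":[0,0,0],"turn":0},
  {"xyz":[0,0,0],"turn":0},
])

```text
time: 4.25
tool_pos: [0.5201, 0.1089, 0.044]
tool_rot: [3.141, 0.0, 1.806]
contact_force: [-0.0, 0.3, -1.0]
opening: 0.0549
```

Run:
```python
from h import *
delta(.5202,.1086,.036,1.806)
c=grab("side");f=c["frame"]
cv2.imwrite("pics/k3.png",cv2.resize(f[150:250,280:400],None,fx=5,fy=5,interpolation=cv2.INTER_CUBIC))
```

```text
t 4.25 p [0.5201 0.1089 0.044 ] rot [3.1410e+00 2.0000e-04 1.8059e+00] F [-0.   0.3 -1. ] Tq [-0.03 -0.13  0.03] op 0.0549 q6 -0.17
turn -0.0001 mm in current tool axes [-0.4  0.   8. ]
```

View pics/k3.png

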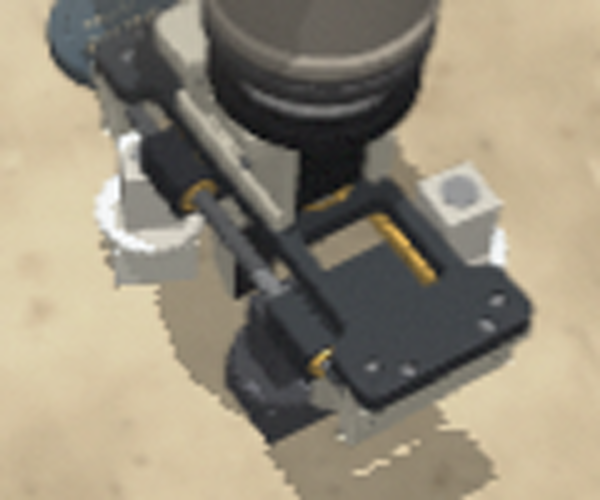

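Request:
apply_moves([
  {"xyz":[0,0,7],"turn":0},
  {"xyz":[0,0,0],"turn":0},
])

```text
time: 4.55
tool_pos: [0.5194, 0.1089, 0.0362]
tool_rot: [-3.141, -0.0, 1.806]
contact_force: [0.0, -0.4, -0.5]
opening: 0.055
```

Request:
apply_moves([
  {"xyz":[0,0,0],"turn":0},
  {"xyz":[0,0,0],"turn":0},
  {"xyz":[0,0,0],"turn":0},
  {"xyz":[0,0,0],"turn":0},
  {"xyz":[0,0,0],"turn":0},
], gripper=0, newtons=30)

```text
time: 5.18
tool_pos: [0.5198, 0.1089, 0.0368]
tool_rot: [3.141, 0.0, 1.806]
contact_force: [1.0, -1.0, 0.9]
opening: 0.0258
```

Request:
apply_moves([
  {"xyz":[0,0,-25],"turn":0},
  {"xyz":[0,0,-40],"turn":0},
  {"xyz":[0,0,-25],"turn":0},
  {"xyz":[-44.8,-6.1,-5],"turn":0},
  {"xyz":[-44.8,-6.1,-5],"turn":0},
  {"xyz":[-44.8,-6.1,0],"turn":0},
  {"xyz":[-44.8,-6.1,0],"turn":0},
  {"xyz":[-44.8,-6.1,0],"turn":0},
  {"xyz":[-44.8,-6.1,0],"turn":0},
  {"xyz":[0,0,0],"turn":0.043},
])

```text
time: 6.42
tool_pos: [0.5465, -0.1643, 0.136]
tool_rot: [-3.141, 0.0, 1.758]
contact_force: [0.3, 0.1, -3.0]
opening: 0.0258
```

Run:
```python
from h import *
delta(.5467,-.161,.137,1.763)
c=grab("side");f=c["frame"]
a=cv2.resize(f[190:310,150:270],None,fx=5,fy=5,interpolation=cv2.INTER_CUBIC)
t=grab("top")["frame"]
b=cv2.resize(t[205:290,380:465],(400,400),interpolation=cv2.INTER_CUBIC)
a=cv2.copyMakeBorder(a,0,0,0,200,0)if 0 else a
cv2.imwrite("pics/c1.png",a); np.savez("side1.npz",**c)
```

```text
t 6.42 p [ 0.5465 -0.1643  0.136 ] rot [-3.1409e+00  5.0000e-04  1.7579e+00] F [ 0.3  0.1 -3. ] Tq [ 0.04 -0.08 -0.03] op 0.0258 q6 -0.61
turn -0.0051 mm in current tool axes [ 3.2  0.8 -1. ]
```

View pics/c1.png

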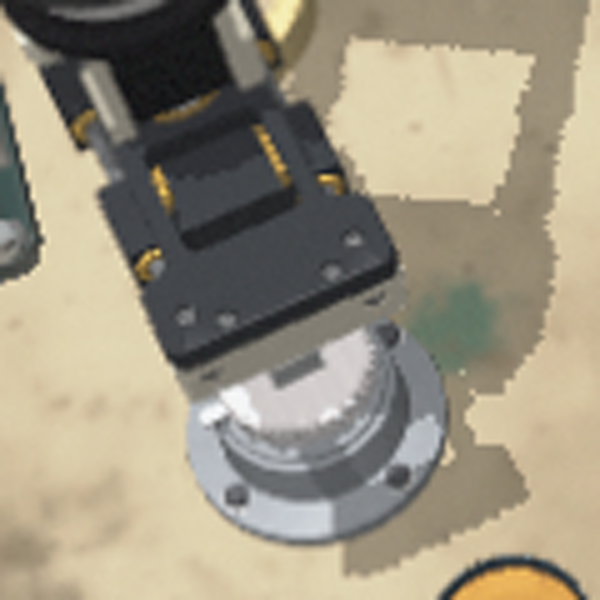

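Request:
apply_moves([
  {"xyz":[0,0,0],"turn":0},
  {"xyz":[0,0,0],"turn":0},
  {"xyz":[0,0,0],"turn":0},
])

```text
time: 6.9
tool_pos: [0.5468, -0.1605, 0.1368]
tool_rot: [-3.142, 0.0, 1.764]
contact_force: [0.3, -0.9, -3.3]
opening: 0.0256
```

```bash
python3 -c "
from h import *
delta(.5467,-.161,.137,1.763)"
```

```text
t 6.9 p [ 0.5468 -0.1605  0.1368] rot [-3.1416e+00  1.0000e-04  1.7639e+00] F [ 0.3 -0.9 -3.3] Tq [ 0.   -0.11 -0.  ] op 0.0256 q6 -0.61
turn 0.0009 mm in current tool axes [-0.5 -0.2 -0.2]
```

Settled on target. I'll lower gently onto the square.

Request:
apply_moves([
  {"xyz":[-0.5,0,10],"turn":0},
  {"xyz":[0,0,8],"turn":0},
  {"xyz":[0,0,3],"turn":0},
  {"xyz":[0,0,3],"turn":0},
  {"xyz":[0,0,2],"turn":0},
  {"xyz":[0,0,0],"turn":0},
])

```text
time: 7.65
tool_pos: [0.5469, -0.1615, 0.1107]
tool_rot: [-3.142, 0.0, 1.763]
contact_force: [0.4, -0.2, -2.0]
opening: 0.0257
```

Request:
apply_moves([
  {"xyz":[0,0,2],"turn":0},
  {"xyz":[0,0,2],"turn":0},
  {"xyz":[0,0,2],"turn":0},
  {"xyz":[0,0,0],"turn":0},
])

```text
time: 8.15
tool_pos: [0.5467, -0.1612, 0.1043]
tool_rot: [-3.141, -0.001, 1.763]
contact_force: [-0.3, 1.0, -2.9]
opening: 0.0261
```

Request:
apply_moves([
  {"xyz":[0,0,2],"turn":0},
  {"xyz":[0,0,2],"turn":0},
  {"xyz":[0,0,2],"turn":0},
  {"xyz":[0,0,1],"turn":0},
  {"xyz":[0,0,0],"turn":0},
  {"xyz":[0,0,0],"turn":0},
])

```text
time: 8.9
tool_pos: [0.5468, -0.1613, 0.0975]
tool_rot: [-3.141, -0.0, 1.763]
contact_force: [0.4, 4.4, -2.3]
opening: 0.0258
```

Request:
apply_moves([
  {"xyz":[0,0,1],"turn":0},
  {"xyz":[0,0,0.5],"turn":0},
  {"xyz":[0,0,0],"turn":0},
  {"xyz":[0,0,0],"turn":0},
])

```text
time: 9.4
tool_pos: [0.5469, -0.1614, 0.0963]
tool_rot: [3.142, -0.0, 1.763]
contact_force: [-0.7, 5.6, 0.3]
opening: 0.0257
```

Request:
apply_moves([
  {"xyz":[0.5,0,1],"turn":0},
  {"xyz":[0,0,0],"turn":0},
  {"xyz":[0,0,0],"turn":0},
])

```text
time: 9.78
tool_pos: [0.5469, -0.1612, 0.0956]
tool_rot: [3.141, 0.001, 1.763]
contact_force: [-2.3, 3.7, 4.8]
opening: 0.0259
```

```bash
python3 -c "
from h import *
delta(.5467,-.161,.096,1.763)"
```

```text
t 9.78 p [ 0.5469 -0.1612  0.0956] rot [3.1413e+00 6.0000e-04 1.7629e+00] F [-2.3  3.7  4.8] Tq [0.74 0.28 0.09] op 0.0259 q6 -0.61
turn -0.0001 mm in current tool axes [ 0.3 -0.1 -0.4]
```

Request:
apply_moves([
  {"xyz":[0,0,0.1],"turn":0.1},
  {"xyz":[0,0,0.1],"turn":0.1},
  {"xyz":[0,0,0.1],"turn":0.1},
  {"xyz":[0,0,0.1],"turn":0.1},
  {"xyz":[0,0,0.1],"turn":0.1},
  {"xyz":[0,0,0.1],"turn":0.1},
  {"xyz":[0,0,0.1],"turn":0.1},
  {"xyz":[0,0,0.1],"turn":0.1},
])

```text
time: 10.78
tool_pos: [0.5475, -0.1617, 0.0948]
tool_rot: [3.139, 0.0, 0.96]
contact_force: [-0.7, 2.4, 2.8]
opening: 0.0256
```

```bash
python3 -c "
from h import *
delta(.5467,-.161,.096,1.763)"
```

```text
t 10.78 p [ 0.5475 -0.1617  0.0948] rot [3.1392e+00 2.0000e-04 9.5970e-01] F [-0.7  2.4  2.8] Tq [ 0.45 -0.01  0.13] op 0.0256 q6 0.19
turn -0.8033 mm in current tool axes [ 0.1 -1.1 -1.2]
```

Torque is about 0.13 N m, so the cap is turning. I'll continue and watch for the stop.

Request:
apply_moves([
  {"xyz":[0,0,0.1],"turn":0.1},
  {"xyz":[0,0,0.1],"turn":0.1},
  {"xyz":[0,0,0.1],"turn":0.1},
  {"xyz":[0,0,0.1],"turn":0.1},
  {"xyz":[0,0,0.1],"turn":0.1},
  {"xyz":[0,0,0.1],"turn":0.1},
  {"xyz":[0,0,0.1],"turn":0.1},
  {"xyz":[0,0,0.1],"turn":0.1},
])

```text
time: 11.78
tool_pos: [0.5477, -0.1624, 0.094]
tool_rot: [3.139, -0.002, 0.16]
contact_force: [0.1, -1.2, 1.3]
opening: 0.0259
```

```bash
python3 -c "
from h import *
delta(.5467,-.161,.096,1.763)"
```

```text
t 11.78 p [ 0.5477 -0.1624  0.094 ] rot [ 3.1386e+00 -1.8000e-03  1.5970e-01] F [ 0.1 -1.2  1.3] Tq [-0.03  0.03  0.12] op 0.0259 q6 0.99
turn -1.6033 mm in current tool axes [-0.7 -1.6 -2. ]
```

Request:
apply_moves([
  {"xyz":[0,0,0.3],"turn":0.08},
  {"xyz":[0,0,0.1],"turn":0.08},
  {"xyz":[0,0,0.1],"turn":0.08},
  {"xyz":[0,0,0],"turn":0.05},
])

```text
time: 12.28
tool_pos: [0.5476, -0.1627, 0.0938]
tool_rot: [3.139, -0.003, -0.129]
contact_force: [-0.6, -0.2, 2.8]
opening: 0.0254
```

```bash
python3 -c "
from h import *
delta(.5467,-.161,.096,1.763)"
```

```text
t 12.28 p [ 0.5476 -0.1627  0.0938] rot [ 3.1387e+00 -2.7000e-03 -1.2900e-01] F [-0.6 -0.2  2.8] Tq [-0.15  0.23  0.12] op 0.0254 q6 1.28
turn -1.892 mm in current tool axes [-1.1 -1.6 -2.2]
```

Request:
apply_moves([
  {"xyz":[0,0,0.1],"turn":0.05},
  {"xyz":[0,0,0],"turn":0.05},
  {"xyz":[0,0,0],"turn":0.05},
  {"xyz":[0,0,0],"turn":0},
])

```text
time: 12.78
tool_pos: [0.5479, -0.1626, 0.0937]
tool_rot: [3.139, -0.004, -0.276]
contact_force: [0.3, -2.0, 4.4]
opening: 0.0258
```

```bash
python3 -c "
from h import *
delta(.5467,-.161,.096,1.763)"
```

```text
t 12.78 p [ 0.5479 -0.1626  0.0937] rot [ 3.1395 -0.0036 -0.2764] F [ 0.3 -2.   4.4] Tq [-0.45 -0.09  0.17] op 0.0258 q6 1.43
turn -2.0394 mm in current tool axes [-1.6 -1.2 -2.3]
```

Request:
apply_moves([
  {"xyz":[0,0,0],"turn":0.04},
  {"xyz":[0,0,0],"turn":0.04},
  {"xyz":[0,0,0],"turn":0},
])

```text
time: 13.15
tool_pos: [0.5482, -0.1626, 0.0938]
tool_rot: [3.14, -0.005, -0.354]
contact_force: [3.2, -4.5, 3.5]
opening: 0.0262
```

```bash
python3 -c "
from h import *
delta(.5467,-.161,.096,1.763)"
```

```text
t 13.15 p [ 0.5482 -0.1626  0.0938] rot [ 3.1395 -0.0046 -0.3544] F [ 3.2 -4.5  3.5] Tq [-0.74 -0.53  1.05] op 0.0262 q6 1.5
turn -2.1174 mm in current tool axes [-2.  -1.  -2.2]
```

The torque jumped to 1.05 N m at the expected angle, so this looks like the hard stop. I'll rest here and check the tab against the lug.

Request:
apply_moves([
  {"xyz":[0,0,0],"turn":0.01},
  {"xyz":[0,0,0],"turn":0},
  {"xyz":[0,0,0],"turn":0},
  {"xyz":[0,0,0],"turn":0},
  {"xyz":[0,0,0],"turn":0},
])

```text
time: 13.78
tool_pos: [0.5481, -0.1625, 0.0938]
tool_rot: [3.14, -0.004, -0.364]
contact_force: [3.2, -4.9, 3.5]
opening: 0.0262
```

Run:
```python
from h import *
delta(.5467,-.161,.096,1.763)
im=[]
for n,u,v in(("side",211,262),("top",420,246)):
    f=grab(n)["frame"]; im.append(cv2.resize(f[v-45:v+45,u-40:u+40],None,fx=5,fy=5,interpolation=cv2.INTER_CUBIC))
cv2.imwrite("pics/s1.png",np.hstack(im))
```

```text
t 13.78 p [ 0.5481 -0.1625  0.0938] rot [ 3.1397 -0.0044 -0.3641] F [ 3.2 -4.9  3.5] Tq [-0.71 -0.52  1.04] op 0.0262 q6 1.51
turn -2.1271 mm in current tool axes [-1.9 -0.9 -2.2]
```

View pics/s1.png

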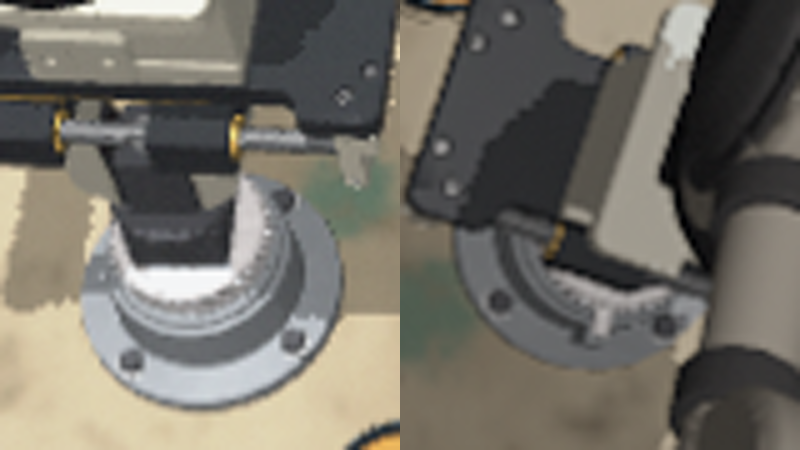

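The top view shows the tab (600,325) directly at the lug (590,340). The side view shows the socket seated on the cap face. I'll back off 1.57 rad plus play, which is 1.8 rad of tool turn.

Request:
apply_moves([
  {"xyz":[0,0,0],"turn":-0.08},
  {"xyz":[0,0,0],"turn":-0.08},
  {"xyz":[0,0,0],"turn":-0.1},
  {"xyz":[0,0,-0.1],"turn":-0.1},
  {"xyz":[0,0,-0.1],"turn":-0.1},
  {"xyz":[0,0,-0.1],"turn":-0.1},
  {"xyz":[0,0,-0.1],"turn":-0.1},
  {"xyz":[0,0,-0.1],"turn":-0.1},
])

```text
time: 14.88
tool_pos: [0.5473, -0.1611, 0.0943]
tool_rot: [3.141, -0.001, 0.396]
contact_force: [0.0, 1.2, 7.4]
opening: 0.0259
```

```bash
python3 -c "
from h import *
delta(.5467,-.161,.096,1.445)"
```

```text
t 14.88 p [ 0.5473 -0.1611  0.0943] rot [ 3.1409e+00 -1.5000e-03  3.9620e-01] F [0.  1.2 7.4] Tq [ 0.12 -0.07 -0.15] op 0.0259 q6 0.75
turn -1.0488 mm in current tool axes [-0.5 -0.3 -1.7]
```

Request:
apply_moves([
  {"xyz":[0,0,-0.1],"turn":-0.105},
  {"xyz":[0,0,-0.1],"turn":-0.105},
  {"xyz":[0,0,-0.1],"turn":-0.105},
  {"xyz":[0,0,-0.1],"turn":-0.105},
  {"xyz":[0,0,-0.1],"turn":-0.105},
  {"xyz":[0,0,-0.1],"turn":-0.105},
  {"xyz":[0,0,-0.1],"turn":-0.105},
  {"xyz":[0,0,-0.1],"turn":-0.105},
  {"xyz":[0,0,-0.1],"turn":-0.105},
  {"xyz":[0,0,-0.1],"turn":-0.105},
])

```text
time: 16.12
tool_pos: [0.5461, -0.161, 0.0952]
tool_rot: [-3.141, -0.0, 1.447]
contact_force: [-4.9, 0.9, 10.1]
opening: 0.0258
```

Request:
apply_moves([
  {"xyz":[0,0,0],"turn":0},
  {"xyz":[0,0,0],"turn":0},
  {"xyz":[0,0,0],"turn":0},
  {"xyz":[0,0,0],"turn":0},
])

```text
time: 16.62
tool_pos: [0.5461, -0.1609, 0.0952]
tool_rot: [-3.14, -0.0, 1.444]
contact_force: [-2.7, 0.7, 10.6]
opening: 0.026
```

Run:
```python
from h import *
delta(.5467,-.161,.096,1.445)
im=[]
for n,u,v in(("side",211,262),("top",420,246)):
    c=grab(n);f=c["frame"]; im.append(cv2.resize(f[v-45:v+45,u-40:u+40],None,fx=5,fy=5,interpolation=cv2.INTER_CUBIC))
    for d in (70,80,90,100,110):
        a=np.radians(170+d); print(n,d,((proj(c,[.5467+.037*np.cos(a),-.161+.037*np.sin(a),.054])[0]-[u-40,v-45])*5+([400,0] if n=="top" else [0,0])).round())
cv2.imwrite("pics/s2.png",np.hstack(im))
```

```text
t 16.62 p [ 0.5461 -0.1609  0.0952] rot [-3.1405e+00 -1.0000e-04  1.4436e+00] F [-2.7  0.7 10.6] Tq [0.12 0.64 0.07] op 0.026 q6 -0.29
turn -0.0014 mm in current tool axes [ 0.   0.6 -0.8]
side 70 [ 94. 206.]
side 80 [ 90. 221.]
side 90 [ 89. 235.]
side 100 [ 91. 250.]
side 110 [ 95. 264.]
top 70 [709. 272.]
top 80 [716. 256.]
top 90 [719. 239.]
top 100 [720. 221.]
top 110 [718. 203.]
```

View pics/s2.png

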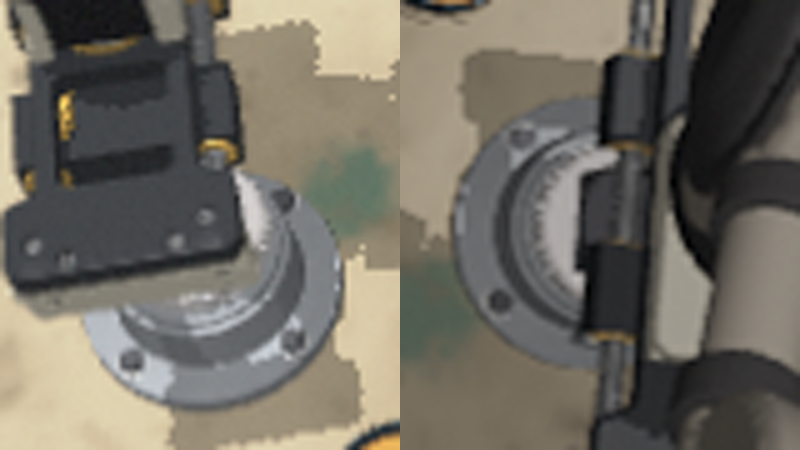

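```bash
python3 -c "
from h import *
print(robot.hand_in()); delta(.5467,-.161,.096,1.445)"
```

```text
the job is handed in; nothing more can be done
None
the job is handed in; nothing more can be done
```

I put the key on the cap's square, screwed the cap down to its stop, rested there, and backed it off about a quarter turn. I handed the job in at about 16.6 s with the key still gripped.

- **Stop:** after about 2.1 rad clockwise the torque jumped from 0.15 to about 1.05 N m. The top view showed the tab at the lug. The arm rested there for over half a second.
- **Back-off:** the tool turned back 1.81 rad counterclockwise, which puts the cap near 1.57 rad by calculation: I allowed 10° for the key's play and about 0.06 rad of twist at the stop. The tool rose 1.4 mm, close to the 1.5 mm expected for a quarter turn.
- **At hand-in:** the key was pressed down with about 13 N and set to a 30 N grip (fingers 26 mm apart). The torque was about 0.07 N m and the arm was still.
- **Not confirmed by camera:** the gripper hid the tab in both final views, so the final cap angle rests on the tool turn and the rise. The earlier view at the stop did show the socket sitting on the cap face.
- **Bystanders:** the arm made no unexpected contact that I saw, but I did not measure the jar, tin and pliers again at the end.

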